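# Close the carton and hold the spring clamp at its mark

### The arm

A 6-joint arm with a two-finger parallel gripper is mounted at the origin on the work surface. World frame = base frame: x ahead of the robot, y to its left, z up, the work surface at z = 0. Lengths are in m, angles in rad, forces in N, time in s.
With the tool pointing down it reaches from about 0.35 to 0.975 m from the base axis. Payload 4.9 kg.
Tool frame: the origin (TCP) lies at the very end of the fingers, on their centre line; the grasp point (between the pads) lies 19 mm behind it; z points along the fingers, y is the line along which they close (so a half turn about z gives the same grasp; the last joint's range is limited). The gripper opens to 85 mm and grips with 20 to 120 N. Pads are 22 mm wide; open, the fingers measure 114 mm over their backs; the gripper's body (76 mm by 85 mm) begins 54 mm behind the grasp point. The pads swing forward as they close: fully open they stand 13 mm farther back than shut.
Start: joints at [-1.396, 0.053, 1.613, -0, 1.476, -0.119], TCP at [0.181, -0.598, 0.231] pointing down, gripper open.
Joint ranges: [-3.01, 3.01], [-1.01, 2.22], [0.06, 2.58], [-1.02, 4.17], [0.09, 2.62], [-3.14, 3.14]. Speed limits (rad/s): [2.57, 2.57, 3.14, 3.14, 3.14, 3.14].

### API

Orientations are given as a unit quaternion [w, x, y, z].
In Python, from plant import * gives the robot as it stands.
- The arm moves only by the tool jog_arm, never from a script. Its argument "moves" is a list that holds one entry, the list of rows, each a list of 7 numbers: the finger opening in cm, from 0 to 8.54, then the shift along the tool's x, y, z in cm, then the turn, a rotation vector about the tool's x, y, z in rad. A call has 1 to 20 rows; each row shifts and turns the commanded pose from where the row before left it, along the tool's axes as they then stand; what a row does not reach is not made up. A row lasts 1/12 s, in which the tool goes at most 41.7 mm and 7.16 degrees, less where a joint would pass 70% of its speed; a pose out of reach is approached as far as the arm can. A call is refused whole if a number of a shift passes 4.17 or a number of a turn 0.125, either way. A call with a gripper value outside its range is refused whole. The fingers move at their own pace and stop on an object; the grip force is fixed at half the most. Time passes only in rows, so rows that do not move let the fingers close. It gives the time, the measured TCP pose, the force, the opening and the grip force at its end, in the units of the state.
- state(): the state, without advancing time (a new reading comes with each control period).
- grab_frame(name): name is "side" or "top"; returns a dict with "color" (384x512x3 uint8, blue, green, red), "depth" (384x512 float32, m along the optical axis (not along the pixel's ray), 0 where there is no reading), "fx", "fy", "cx", "cy" (pixels), "k1" (the pictures are not rectified: a ray, as slopes to the right and down, at radius r is drawn at 1 + k1 r^2 times it, then the intrinsics apply), "R" (3x3) and "t" (3): a world point X has camera coordinates R X + t. Camera axes: x right, y down, z forward; pixel columns grow to the right and rows downward; lengths in m; the calibration is good to about 2 mm. A picture is of the moment at which its call begins.
- job_done(): hands the job in; it is judged then, once.
Trained networks look in a picture, given as the dict that the camera call returned (one of the last four; its "shot" number tells which), for a name from the list of things; names that differ only in an ending like _2 or _b are one class to them, and where a whole thing is asked for, a point or a joint stands for the part that bears it (a point fixed in the world has none). Each returns a list of dicts, best first, with "p" (0 to 1); they miss things now and then, are a little off and sometimes report something else, mostly with a low value. They report only what shows in the picture. A call takes as long as a camera call.
- recognise(name, picture): "rect" ([centre column, centre row, width, height] in pixels, round what is visible of it).
- regions_of(name, picture): "pixels" (384x512 bool, what is visible of it) and "rect" ([centre column, centre row, width, height] in pixels, round what is visible of it).
The state is a dict: "time": time; "joint_pos": joint angles; "joint_vel": joint speeds; "joint_efforts": joint torques, N m; "tool_pos": TCP position; "tool_rot": TCP orientation; "contact_force": force on the tool from outside, world axes, zero at the start; "ft_torque": the same for the moment, N m; "gripper_width": opening from 0.0 (shut) to 1.0 (fully open); "grasp_force": force on a finger pad.
Only numpy, scipy, OpenCV 4.12 (cv2) and the standard library are available. Lean on these libraries where they do the work, as an engineer would, in place of code of your own. Each camera call takes 0.05 s, during which the arm holds its last target. There are 200 camera calls.

### The job

Close the carton with the repaired tuning slide for taping: fold the plain inner flap (on the robot's left) down flat, then the blue-striped outer flap (on its right) down flat over it. Then grip or hook the orange handle, pull the spring-return tongue out over the closed flaps until the yellow pointer stands level with the red mark, and finish still holding it there: do not let go, it springs back. Leave the loose things around the jig where they are.

Things in the scene. Friction and masses are not known exactly. Their poses are not given: they have to be found in the camera images.
- fixture: Packing jig fixed to the bench; place and yaw differ from run to run. Origin: on the bench top under the middle of the carton. x runs along the jig from the carton to the blue housing (roughly away from the robot), y left, z up. Plywood base 12 mm thick, x -100 to 300 mm, y -105 to 105 mm.
- carton (a point): Middle of the open top of the brown cardboard carton, 97 mm above the bench. The carton is fixed on the jig, 140 mm along x, 160 mm along y; rim 97 mm above the bench, 101 mm on the right side. A brass tuning slide lies inside on black foam.
- housing (a point): Middle of the top of the blue housing, 120 mm above the bench, 135 mm along the jig's x, 100 mm along y. From it a flat steel tongue, 50 mm wide, 6 mm thick, comes out towards the carton, its underside 105 mm above the bench, just clear of the closed flaps; at rest it ends 5 mm short of the carton.
- inner_hinge (a point): Middle of the inner flap's hinge line, on the carton's left (+y) rim, 97 mm above the bench; the line runs along the jig's x. The inner flap is plain brown card, 70 mm from hinge to free edge, 136 mm long along x (68 mm each side of this point), 3 mm thick.
- inner_flap (a joint): Angle of the inner flap, rad: 0 closed (level over the carton, pointing right), 1.57 upright, more leans outwards to the left; stop at 2.3; starts 1.6 to 2.1. A stiff fold: it stays where it is left; about 1 N at the free edge moves it.
- outer_hinge (a point): Middle of the outer flap's hinge line, on the carton's right (-y) rim, 101 mm above the bench; the line runs along the jig's x. The outer flap is brown card with a blue stripe along its free edge, 100 mm from hinge to free edge, 136 mm long along x, 3 mm thick; closed, it lies over the inner flap.
- outer_flap (a joint): Angle of the outer flap, rad: 0 closed (level, pointing left), 1.57 upright, more leans outwards to the right; stop at 2.3; starts 1.6 to 2.1. It stays where it is left; about 1 N at the free edge moves it.
- handle (a point): Grip point in the orange handle, an upright tab on the tongue, 16 mm thick along the jig's x, 40 mm wide along y, 50 mm tall (111 to 161 mm above the bench). This point: its middle line, 140 mm up; at rest 100 mm along +x from the carton's middle. 42 mm free behind it to the housing, whose top is 120 mm above the bench.
- tongue (a joint): How far the tongue is pulled out of the housing, along the jig's -x, m: 0 fully in (rest), stop at 0.10. A spring draws it back: about 5 N at rest, 8.5 N at 0.07 m; let go, it returns to 0.
- pointer (a point): Tip of the small yellow pointer that rises from the tongue through the slot in the housing's top, 134 mm above the bench; it moves with the tongue, along the jig's -x when pulled.
- mark (a point): The red mark: middle of the pointer-side end of a red block, 12 mm wide along the jig's x, 30 mm along y, 14 mm tall, on the housing's top beside the slot, 35 to 75 mm of pull from rest (varies). Axes as the jig's. The pointer is level with the mark when its tip is within the block's 12 mm width.
- tape_roll: roll of blue tape lying flat on the bench beside the carton, 96 mm across, 24 mm tall; bystander (loose; origin under its middle).
- oil_bottle: white valve-oil bottle standing on the bench to the right of the jig, 36 mm across, 95 mm tall; bystander (loose; origin under its middle).
- grease_jar: jar of slide grease standing on the bench to the left of the jig's blue housing, 60 mm across, 45 mm tall; bystander (loose; origin under its middle).
- mouthpiece: brass trumpet mouthpiece standing on its rim on the bench to the right of the carton, 27 mm across, 85 mm tall; bystander (loose; origin under its middle).
- mallet: hammer lying on the left of the bench; bystander (loose; origin under its middle).
- rod_cup: clear plastic cup, 76 mm across, 90 mm tall, on the left of the bench; bystander (loose; origin under its middle).
- parts_bin: red parts bin with four compartments, 140 x 100 x 50 mm, on the right of the bench; bystander (loose; origin under its middle).

How it is judged:
On the way, in this order (a step that is already met when the one before it is completed fails the run):
1. the inner flap is folded down flat, the outer one still open (value of joint inner_flap below 0.1 rad and value of joint outer_flap above 0.6 rad), for 0.1 s.
2. the outer flap is folded down flat over it (value of joint each of inner_flap, outer_flap below 0.1 rad), for 0.1 s.
3. the tongue is pulled to the mark and held by the fingers (all of step 2 and x of pointer in the frame of mark between -0.006 and 0.006 m and contact force between the fingers and tongue above 2 N), for 0.5 s.
At the end, for the whole second after the job is handed in: Both flaps lie flat (within 0.1 rad of closed), the pointer is level with the red mark (within 6 mm of its middle, along the slot), the tongue stands still, and the fingers are holding it against its spring (contact force over 2 N) (all of step 3 and velocity of joint tongue between -0.01 and 0.01 m/s); the arm keeps its last pose, push and grip.
It fails at once if a loose bystander is moved more than 30 mm (distance of any of tape_roll, oil_bottle, grease_jar, mouthpiece, mallet, rod_cup, parts_bin from where it was at the start of the episode above 0.03 m).
It also fails if it takes over 50 s, if anything falls off the work surface, if the arm or the gripper's body presses on something with over 40 N, if the wrist force passes 120 N, or if a joint passes its speed limit or range.

## Working session

There is one attempt and no reset: what is moved stays moved. The work goes in short steps, Python scripts to look and compute and a tool call to move; the robot and the scene stay as the last step left them, time stands still between calls to the robot, and variables do not carry over. Pictures are saved under pics/ and viewed, at most 10 in all, crops included, and the job is handed in when it is done.

Besides the shell and the picture viewer there is one more tool, called after "Call:" as a command line: name --argument value ..., lists and objects as JSON in quotes. jog_arm: Moves the arm, as the interface text tells. Its arguments: {"type":"object","properties":{"moves":{"type":"array"}},"required":["moves"]}

```bash
mkdir -p pics; ls; cat > h.py <<'E'
from plant import *
import numpy as np, cv2
def pts(f,mask):
    v,u=np.nonzero(mask&(f["depth"]>0)); z=f["depth"][v,u]
    K=np.array([[f["fx"],0,f["cx"]],[0,f["fy"],f["cy"]],[0,0,1.]])
    # distortion r->1+k1 r^2
    n=cv2.undistortPoints(np.c_[u,v].astype(np.float64)[:,None],K,np.array([f["k1"],0,0,0.]))[:,0]
    P=np.c_[n*z[:,None],z]
    return (P-np.array(f["t"]))@np.array(f["R"])
E
python3 - <<'E'
from h import *
s=state(); print(s)
for n in ["top","side"]:
    f=grab_frame(n); cv2.imwrite(f"pics/{n}0.png",f["color"])
    print(n,f["fx"],f["k1"],-np.array(f["R"]).T@np.array(f["t"]))
    np.save(f"{n}0.npy",f,allow_pickle=True)
    for o in ["fixture","carton","housing","inner_flap","outer_flap","handle","pointer","mark","tape_roll","oil_bottle","grease_jar","mouthpiece","mallet","rod_cup","parts_bin"]:
        r=regions_of(o,f)
        if not r: print(o,"none");continue
        P=pts(f,r[0]["pixels"])
        print(o,round(r[0]["p"],2),np.round(r[0]["rect"]),len(P), np.round(np.median(P,0),3) if len(P) else "",np.round(np.percentile(P,2,axis=0),3) if len(P) else "",np.round(np.percentile(P,98,axis=0),3) if len(P) else "")
E
```

```text
pics
{'time': 0.0, 'joint_pos': array([-1.39600908e+00,  5.33759483e-02,  1.61430742e+00, -2.32458469e-06,
        1.47605238e+00, -1.19012893e-01]), 'joint_vel': array([-0.00014562, -0.00031435, -0.00118578, -0.0011703 , -0.00129483,
       -0.00038177]), 'joint_efforts': array([-1.58055245e-04, -3.93681979e+01, -3.70174634e+01, -8.26170390e-05,
        7.07065308e-03, -2.81567665e-06]), 'tool_pos': array([ 0.1808741 , -0.59758304,  0.2300432 ]), 'tool_rot': array([-1.07109541e-03,  9.89228990e-01,  1.46372325e-01, -3.10349840e-05]), 'contact_force': array([-0.16421457,  0.01147945,  0.03236171]), 'ft_torque': array([ 0.00050343, -0.02854736,  0.01783542]), 'grasp_force': 0.0, 'gripper_width': 1.003139839637399}
top 428.53947170634126 -0.1424232720211726 [ 0.32690194 -0.00638002  1.48539562]
fixture 0.61 [230. 204.  82. 122.] 7576 [0.544 0.081 0.055] [ 0.384 -0.04   0.007] [0.757 0.193 0.177]
carton 0.91 [231. 202.  82. 120.] 7727 [0.543 0.081 0.054] [ 0.383 -0.042  0.006] [0.758 0.194 0.178]
housing 0.55 [231. 200.  82. 124.] 7588 [0.544 0.082 0.054] [ 0.384 -0.04   0.007] [0.757 0
[... 2091 characters left out ...]
51 [0.662 0.139 0.135] [0.655 0.119 0.125] [0.67  0.148 0.137]
tape_roll 0.65 [288. 299.  40.  32.] 743 [0.421 0.252 0.021] [0.377 0.2   0.001] [0.466 0.29  0.028]
oil_bottle 0.55 [237. 207.  12.  22.] 208 [ 0.647 -0.073  0.054] [ 0.633 -0.091  0.011] [ 0.665 -0.064  0.096]
grease_jar 0.76 [221. 281.  20.  26.] 486 [0.601 0.254 0.04 ] [0.577 0.219 0.005] [0.628 0.268 0.048]
mouthpiece none
mallet 0.82 [272. 362.  21.  44.] 564 [0.432 0.44  0.025] [0.419 0.38  0.015] [0.446 0.487 0.029]
rod_cup 0.65 [191. 321.  39.  49.] 1431 [0.624 0.406 0.061] [0.59  0.366 0.003] [0.659 0.438 0.092]
parts_bin 0.78 [323. 166.  34.  22.] 698 [ 0.389 -0.48   0.034] [ 0.322 -0.576  0.003] [ 0.457 -0.459  0.052]
```

```bash
python3 - <<'E'
from h import *
T=np.load("top0.npy",allow_pickle=True).item();S=np.load("side0.npy",allow_pickle=True).item()
a=cv2.resize(T["color"][130:280,160:310],(600,600),interpolation=3)
cv2.imwrite("pics/a.png",a)
b=cv2.resize(S["color"][150:310,160:360],(800,600),interpolation=3) 
b=cv2.resize(S["color"][160:310,160:360],(800,600),interpolation=3); cv2.imwrite("pics/b.png",b)
for f,n in((T,"top"),(S,"side")):
    hsv=cv2.cvtColor(f["color"],cv2.COLOR_BGR2HSV);H,s,v=cv2.split(hsv)
    al=np.ones(H.shape,bool);
    M=dict(orange=(H>5)&(H<18)&(s>190)&(v>150),yellow=(H>22)&(H<33)&(s>150)&(v>120),red=((H<5)|(H>174))&(s>150),blue=(H>95)&(H<125)&(s>120))
    for k,m in M.items():
        P=pts(f,m); 
        w=(P[:,0]>.33)&(P[:,0]<.85)&(abs(P[:,1]-.08)<.16)&(P[:,2]>.09)
        P=P[w]
        print(n,k,len(P),*[np.round(np.percentile(P,q,axis=0),3) for q in(3,50,97)] if len(P) else "")
        if k=="blue":
            for nm,Q in(("hous",P[(P[:,0]>.6)&(abs(P[:,2]-.12)<.006)]),("stripe",P[(P[:,1]<0)&(P[:,0]<.6)])):
                if len(Q)>9: r=cv2.minAreaRect(Q[:,:2].astype(np.float32)*1000); print(nm,len(Q),Q.mean(0).round(4),np.round(r[0]),np.round(r[1]),r[2])
    P=pts(f,al)
    # plywood base
    w=(abs(P[:,2]-.012)<.004)&(P[:,0]>.3)&(P[:,0]<.85)&(abs(P[:,1]-.08)<.16)
    for nm,Q in(("base",P[w]),):
        r=cv2.minAreaRect(Q[:,:2].astype(np.float32)*1000); print(nm,len(Q),np.round(r[0]),np.round(r[1]),r[2])
    for o in("inner_flap","outer_flap"):
        for r in regions_of(o,f) if 0 else []: pass
E
```

```text
top orange 48 [0.567 0.07  0.157] [0.574 0.086 0.161] [0.582 0.103 0.165]
top yellow 7 [0.716 0.105 0.129] [0.719 0.108 0.134] [0.722 0.117 0.142]
top red 28 [0.656 0.118 0.128] [0.662 0.129 0.135] [0.669 0.141 0.139]
top blue 840 [ 0.462 -0.045  0.113] [0.681 0.083 0.121] [0.754 0.149 0.183]
hous 693 [0.6908 0.0899 0.1205] [691. 103.] [136.  98.] 7.937314033508301
stripe 91 [ 0.4906 -0.0413  0.1804] [493. -41.] [133.   6.] 8.12641716003418
base 2147 [574.  81.] [545. 314.] 0.366430401802063
side orange 63 [0.567 0.077 0.126] [0.572 0.104 0.158] [0.579 0.108 0.164]
side yellow 1 [0.716 0.115 0.139] [0.716 0.115 0.139] [0.716 0.115 0.139]
side red 27 [0.657 0.119 0.128] [0.661 0.136 0.135] [0.667 0.145 0.137]
side blue 1042 [ 0.445 -0.048  0.092] [0.665 0.1   0.12 ] [0.747 0.161 0.189]
hous 502 [0.6852 0.1017 0.1205] [689. 106.] [132. 100.] 8.142416954040527
stripe 214 [ 0.4914 -0.0408  0.1838] [492. -41.] [130.  12.] 8.615303993225098
base 2685 [562.  80.] [306. 409.] 85.759765625
```

View pics/a.png

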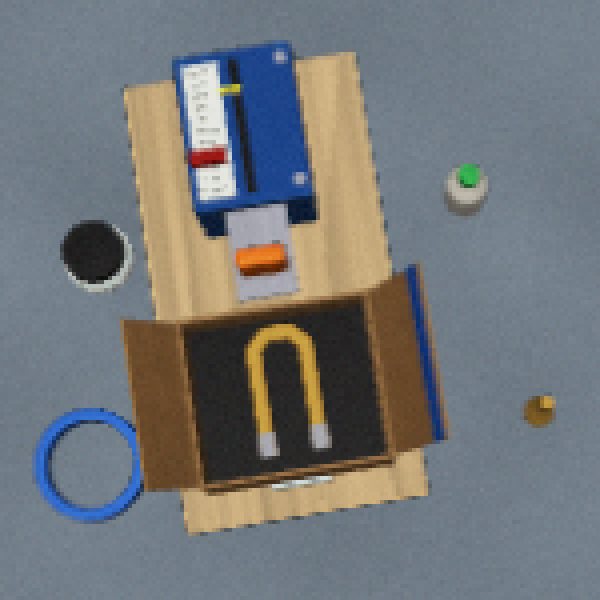

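View pics/b.png

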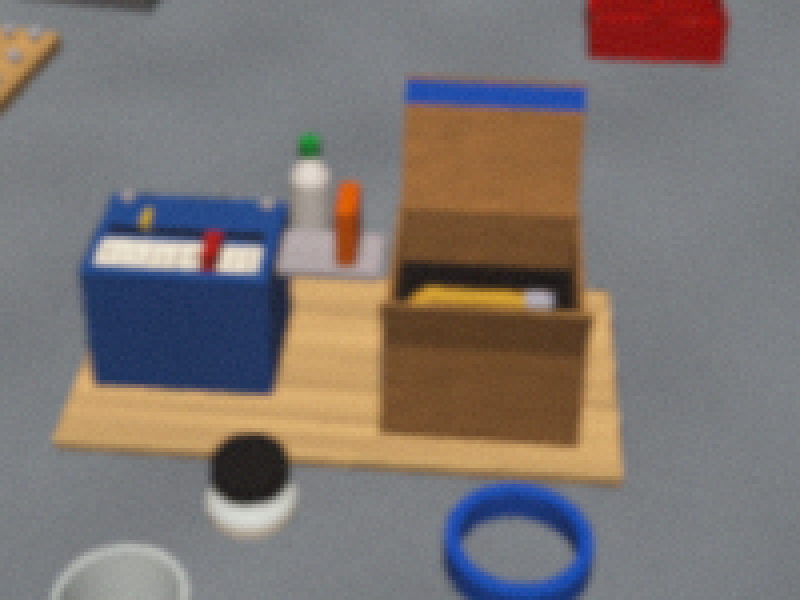

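Call:
jog_arm --moves '[[[0,0,0,-0.4,0,0,-0.1183],[0,0,0,-0.4,0,0,-0.1183],[0,0,0,-0.4,0,0,-0.1183],[0,0,0,-0.4,0,0,-0.1183],[0,0,0,-0.4,0,0,-0.1183],[0,0,0,-0.4,0,0,-0.1183],[0,0,0,-0.4,0,0,-0.1183],[0,0,0,-0.4,0,0,-0.1183],[0,0,0,-0.4,0,0,-0.1183],[0,0,0,-0.4,0,0,-0.1183],[0,0,0,-0.4,0,0,-0.1183],[0,0,0,-0.4,0,0,-0.1183],[0,0,4,0,0,0,0],[0,0,4,0,0,0,0],[0,0,4,0,0,0,0],[0,0,4,0,0,0,0],[0,0,4,0,0,0,0],[0,0,4,0,0,0,0],[0,0,4,0,0,0,0],[0,0,4,0,0,0,0]]]'

```text
time: 3.27
tool_pos: [0.4997, -0.5521, 0.2793]
tool_rot: [0.0, 0.655, 0.756, -0.0]
contact_force: [0.0, -1.0, 0.7]
gripper_width: 0.001
grasp_force: 0.0
```

```bash
cat >> h.py <<'E'
from scipy.spatial.transform import Rotation as Ro
YAW=np.radians(8.1); C=np.array([.4747,.0733])
J=np.array([[np.cos(YAW),np.sin(YAW)],[-np.sin(YAW),np.cos(YAW)]])
def rep():
    s=state(); R=Ro.from_quat(s["tool_rot"],scalar_first=True).as_matrix()
    p=np.r_[J@(s["tool_pos"][:2]-C),s["tool_pos"][2]]
    print("t",round(s["time"],2),"jig mm",np.round(p*1000,1),"y_t angle",np.degrees(np.arctan2(R[1,1],R[0,1])).round(2),"z",R[:,2].round(3),"F",np.round(s["contact_force"],1),"w",round(s["gripper_width"],3),"g",round(s["grasp_force"],1),"q",s["joint_pos"].round(2))
E
python3 -c "
from h import *
rep()"
```

```text
t 3.27 jig mm [ -63.4 -622.7  279.3] y_t angle 8.18 z [ 0. -0. -1.] F [ 0.  -1.   0.7] w 0.001 g 0.0 q [-0.93  0.31  1.25 -0.    1.59 -1.08]
```

Call:
jog_arm --moves '[[[0,4,0.33,0,0,0,0],[0,4,0.33,0,0,0,0],[0,4,0.33,0,0,0,0],[0,4,0.33,0,0,0,0],[0,4,0.33,0,0,0,0],[0,4,0.33,0,0,0,0],[0,4,0.33,0,0,0,0],[0,4,0.33,0,0,0,0],[0,4,0.33,0,0,0,0],[0,4,0.33,0,0,0,0],[0,4,0.33,0,0,0,0],[0,4,0.33,0,0,0,0],[0,4,0.33,0,0,0,0],[0,4,0.33,0,0,0,0],[0,4,0.33,0,0,0,0],[0,4,0.33,0,0,0,0],[0,4,0.33,0,0,0,0],[0,4,0.33,0,0,0,0],[0,4,0.33,0,0,0,0],[0,0,0,0,0,0,0]]]'

```text
time: 4.93
tool_pos: [0.4504, 0.2142, 0.2794]
tool_rot: [-0.001, 0.652, 0.758, 0.001]
contact_force: [0.1, -0.2, 0.3]
gripper_width: 0.001
grasp_force: 0.0
```

```bash
python3 -c "
from h import *
rep()"
```

```text
t 4.93 jig mm [ -4.2 142.9 279.4] y_t angle 8.61 z [-0.     0.003 -1.   ] F [ 0.1 -0.2  0.3] w 0.001 g 0.0 q [ 0.29 -0.28  1.84  0.    1.58  0.14]
```

Call:
jog_arm --moves '[[[0,0,0,3.23,0,0,0],[0,0,0,3.23,0,0,0],[0,0,0,3.23,0,0,0],[0,0,0,3.23,0,0,0],[0,-1.25,0,0,0,0,0],[0,-1.25,0,0,0,0,0],[0,-1.25,0,0,0,0,0],[0,-1.25,0,0,0,0,0],[0,-0.95,0,0.13,0,0,0],[0,-0.95,0,0.13,0,0,0],[0,-0.85,0,0.45,0,0,0],[0,-0.85,0,0.45,0,0,0],[0,-0.64,0,0.71,0,0,0],[0,-0.64,0,0.71,0,0,0],[0,-0.3,0,0.65,0,0,0],[0,-0.3,0,0.65,0,0,0],[0,-0.12,0,0.7,0,0,0],[0,-0.12,0,0.7,0,0,0],[0,0,0,0,0,0,0],[0,0,0,0,0,0,0]]]'

```text
time: 6.6
tool_pos: [0.4673, 0.1027, 0.0997]
tool_rot: [-0.0, 0.655, 0.756, -0.0]
contact_force: [-7.9, -0.3, 15.5]
gripper_width: -0.0
grasp_force: 8.0
```

```bash
python3 -c "
from h import *
rep()
f=grab_frame('side'); cv2.imwrite('pics/c.png',cv2.resize(f['color'][130:310,140:380],(800,600),interpolation=3))
P=pts(f,np.ones((384,512),bool)); Q=np.c_[(P[:,:2]-C)@J.T,P[:,2]]
for a,b in((-68,-35),(30,66)):
  for y in range(12,84,8):
    w=(Q[:,0]>a/1e3)&(Q[:,0]<b/1e3)&(abs(Q[:,1]*1e3-y)<4)
    if w.sum(): print(a,y,w.sum(),np.percentile(Q[w,2],[10,50,90]).round(4))
"
```

```text
t 6.6 jig mm [-3.1 30.1 99.7] y_t angle 8.2 z [-0.001  0.    -1.   ] F [-7.9 -0.3 15.5] w -0.0 g 8.0 q [ 0.06 -0.18  2.07  0.    1.26 -0.08]
-68 12 18 [0.0993 0.1012 0.102 ]
-68 20 32 [0.1002 0.1018 0.1944]
-68 28 54 [0.1004 0.1769 0.2031]
-68 36 98 [0.101  0.1947 0.273 ]
-68 44 131 [0.1018 0.1829 0.2901]
-68 52 28 [0.1009 0.1023 0.2664]
-68 60 26 [0.0994 0.101  0.1021]
-68 68 22 [0.0992 0.1007 0.1024]
-68 76 311 [0.0215 0.0623 0.1003]
30 12 19 [0.0996 0.101  0.1024]
30 20 30 [0.0999 0.101  0.1969]
30 28 39 [0.0999 0.1749 0.269 ]
30 36 101 [0.1012 0.1934 0.2578]
30 44 98 [0.1005 0.1753 0.237 ]
30 52 21 [0.1002 0.101  0.1019]
30 60 26 [0.0994 0.1013 0.103 ]
30 68 23 [0.0999 0.1012 0.1034]
30 76 307 [0.0216 0.0625 0.0985]
```

View pics/c.png

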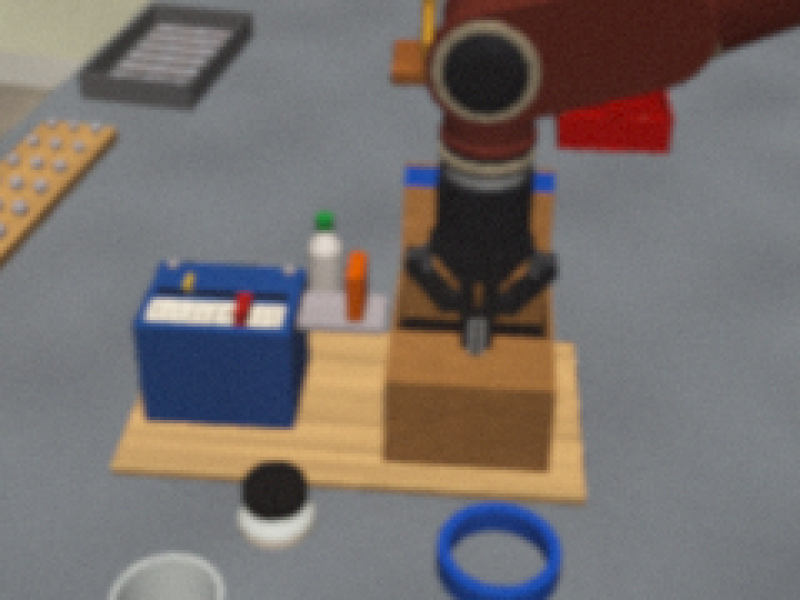

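Call:
jog_arm --moves '[[[0,0,0,-3.56,0,0,0],[0,0,0,-3.56,0,0,0],[0,0,0,-3.56,0,0,0],[0,0,0,-3.56,0,0,0],[0,0,0,-3.56,0,0,0],[0,-3.5,0,0,0,0,0],[0,-3.5,0,0,0,0,0],[0,-3.5,0,0,0,0,0],[0,-3.5,0,0,0,0,0],[0,-3.5,0,0,0,0,0],[0,0,0,0,0,0,0],[0,0,0,0,0,0,0],[0,0,0,3.2,0,0,0],[0,0,0,3.2,0,0,0],[0,0,0,3.2,0,0,0],[0,0,0,0,0,0,0],[0,0,0,0,0,0,0]]]'

```text
time: 8.07
tool_pos: [0.4905, -0.0693, 0.1773]
tool_rot: [-0.002, 0.654, 0.756, -0.001]
contact_force: [0.5, -0.2, 1.1]
gripper_width: -0.005
grasp_force: 0.0
```

```bash
python3 -c "
from h import *
rep()"
```

```text
t 8.07 jig mm [  -4.5 -143.4  177.3] y_t angle 8.27 z [-0.005  0.002 -1.   ] F [ 0.5 -0.2  1.1] w -0.005 g 0.0 q [-0.29 -0.22  1.96  0.    1.41 -0.44]
```

Call:
jog_arm --moves '[[[0,1.3,0,0,0,0,0],[0,1.3,0,0,0,0,0],[0,1.3,0,0,0,0,0],[0,1.3,0,0,0,0,0],[0,1.38,0,0.17,0,0,0],[0,1.38,0,0.17,0,0,0],[0,1.22,0,0.67,0,0,0],[0,1.22,0,0.67,0,0,0],[0,0.61,0,0.7,0,0,0],[0,0.61,0,0.7,0,0,0],[0,0.61,0,0.7,0,0,0],[0,0.28,0,0.64,0,0,0],[0,0.28,0,0.64,0,0,0],[0,0.28,0,0.64,0,0,0],[0,0.1,0,0.6,0,0,0],[0,0.1,0,0.6,0,0,0],[0,0.1,0,0.6,0,0,0],[0,0,0,0,0,0,0],[0,0,0,0,0,0,0]]]'

```text
time: 9.65
tool_pos: [0.4731, 0.0614, 0.1042]
tool_rot: [0.0, 0.655, 0.756, 0.0]
contact_force: [-0.7, 0.1, 0.4]
gripper_width: -0.001
grasp_force: 0.0
```

```bash
python3 -c "
from h import *
rep()
f=grab_frame('side'); cv2.imwrite('pics/d.png',cv2.resize(f['color'][130:310,140:380],(800,600),interpolation=3))
P=pts(f,np.ones((384,512),bool)); Q=np.c_[(P[:,:2]-C)@J.T,P[:,2]]
for a,b in((-68,-35),(35,66)):
  for y in range(-68,84,8):
    w=(Q[:,0]>a/1e3)&(Q[:,0]<b/1e3)&(abs(Q[:,1]*1e3-y)<4)
    if w.sum(): print(a,y,w.sum(),np.percentile(Q[w,2],[10,50,90]).round(4))
"
```

```text
t 9.65 jig mm [ -3.3 -11.6 104.2] y_t angle 8.15 z [ 0. -0. -1.] F [-0.7  0.1  0.4] w -0.001 g 0.0 q [-0.03 -0.2   2.07 -0.    1.27 -0.17]
-68 -68 17 [0.1041 0.1053 0.1065]
-68 -60 17 [0.1038 0.1062 0.4376]
-68 -52 45 [0.1045 0.4177 0.4409]
-68 -44 151 [0.1068 0.4261 0.4388]
-68 -36 20 [0.1047 0.1058 0.4145]
-68 -28 23 [0.1042 0.1055 0.1598]
-68 -20 29 [0.1042 0.1058 0.2159]
-68 -12 51 [0.1044 0.1824 0.2047]
-68 -4 124 [0.1073 0.1972 0.2709]
-68 4 88 [0.1061 0.1882 0.2979]
-68 12 28 [0.1042 0.1063 0.2628]
-68 20 38 [0.1003 0.1016 0.106 ]
-68 28 20 [0.0992 0.1009 0.1018]
-68 36 24 [0.1002 0.1012 0.4407]
-68 44 37 [0.1003 0.1027 0.4457]
-68 52 478 [0.3649 0.403  0.4373]
-68 60 87 [0.1002 0.3959 0.4379]
-68 68 28 [0.0997 0.1012 0.1029]
-68 76 288 [0.0206 0.058  0.0967]
35 -68 16 [0.104  0.1056 0.1065]
35 -60 13 [0.1033 0.1055 0.1064]
35 -52 18 [0.1036 0.1057 0.1066]
35 -44 17 [0.1038 0.1048 0.1053]
35 -36 16 [0.1037 0.1047 0.1061]
35 -28 15 [0.1044 0.1055 0.1065]
35 -20 23 [0.1045 0.1061 0.202 ]
35 -12 34 [0.104  0.1071 0.202 ]
35 -4 69 [0.1052 0.1901 0.2046]
35 4 39 [0.1052 0.1079 0.1919]
35 12 21 [0.1007 0.1052 0.1064]
35 20 28 [0.0997 0.1021 0.1063]
35 28 19 [0.0999 0.1005 0.1023]
35 36 91 [0.1013 0.3813 0.4038]
35 44 27 [0.1002 0.1015 0.3792]
35 52 20 [0.1007 0.1014 0.1024]
35 60 22 [0.0989 0.1017 0.1024]
35 68 22 [0.1001 0.1012 0.1025]
35 76 265 [0.0213 0.0598 0.098 ]
```

View pics/d.png

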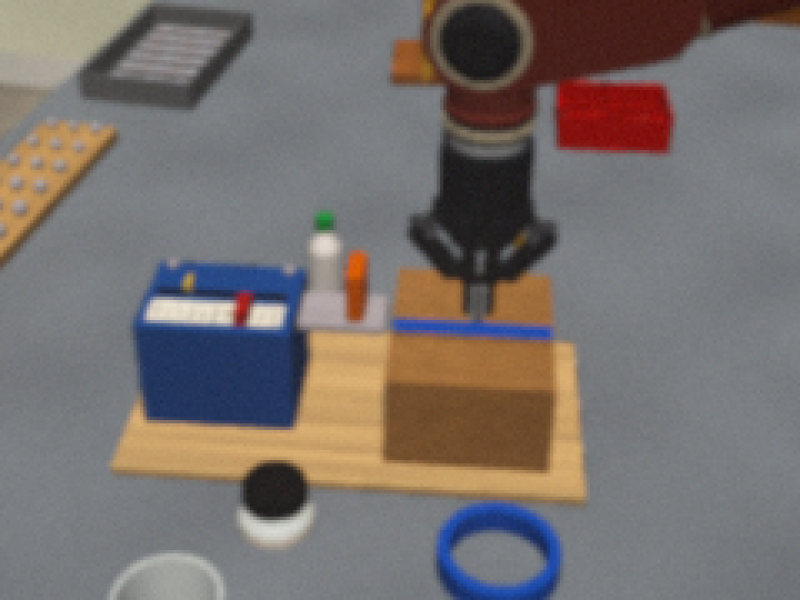

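Call:
jog_arm --moves '[[[0,0,0,0.1,0,0,0],[0,0,0,0.1,0,0,0],[0,0,0,0,0,0,0],[0,0,0,-3.2,0,0,0],[0,0,0,-3.2,0,0,0],[5,0,0,-3.2,0,0,0],[5,0,0,-3.2,0,0,0],[5,0.35,3.45,0,0,0,0],[5,0.35,3.45,0,0,0,0],[5,0.4,3.45,0,0,0,0],[5,0,0,0,0,0,0],[5,0,0,0,0,0,0],[5,0,0,0,0,0,0],[5,0,0,0,0,0,0]]]'

```text
time: 10.87
tool_pos: [0.573, 0.0869, 0.2303]
tool_rot: [-0.0, 0.655, 0.756, -0.0]
contact_force: [0.6, 0.6, 0.1]
gripper_width: 0.584
grasp_force: 0.0
```

```bash
python3 -c "
from h import *
rep()
f=grab_frame('side')
hsv=cv2.cvtColor(f['color'],cv2.COLOR_BGR2HSV);H,s,v=cv2.split(hsv)
for n,m in (('or',(H>5)&(H<18)&(s>190)&(v>150)),('red',((H<5)|(H>174))&(s>150)),('yel',(H>22)&(H<33)&(s>120)&(v>120))):
  P=pts(f,m);Q=np.c_[(P[:,:2]-C)@J.T,P[:,2]];Q=Q[(abs(Q[:,1])<.07)&(Q[:,2]>.115)&(Q[:,0]>.08)&(Q[:,0]<.3)&(Q[:,2]<.17)]
  if len(Q): print(n,len(Q),*[np.percentile(Q,q,axis=0).round(4) for q in(5,50,95)])
"
```

```text
t 10.87 jig mm [ 99.2  -0.4 230.3] y_t angle 8.16 z [-0. -0. -1.] F [0.6 0.6 0.1] w 0.584 g 0.0 q [ 0.02 -0.05  1.72 -0.    1.47 -0.12]
or 59 [ 0.0954 -0.011   0.1274] [0.1003 0.0167 0.1591] [0.1052 0.0213 0.1634]
red 26 [0.1897 0.0183 0.1292] [0.193  0.0367 0.1354] [0.1976 0.0461 0.1379]
```

Call:
jog_arm --moves '[[[5,0,0,2.67,0,0,0],[5,0,0,2.67,0,0,0],[5,0,0,2.67,0,0,0],[5,0,0,2.67,0,0,0],[5,0,0,0,0,0,0],[5,0,0,0,0,0,0],[0,0,0,0,0,0,0],[0,0,0,0,0,0,0],[0,0,0,0,0,0,0],[0,0,0,0,0,0,0],[0,0,0,0,0,0,0],[0,0,0,0,0,0,0],[0,0,0,0,0,0,0],[0,0,0,0,0,0,0]]]'

```text
time: 12.08
tool_pos: [0.5745, 0.087, 0.1265]
tool_rot: [0.001, 0.655, 0.756, 0.0]
contact_force: [-5.0, -0.6, 6.2]
gripper_width: 0.179
grasp_force: 60.2
```

```bash
cat > pm.py <<'E'
from h import *
rep()
for c in ("top","side"):
  f=grab_frame(c); cv2.imwrite(f'pics/{c}_{state()["time"]:.2f}.png',f["color"])
  hsv=cv2.cvtColor(f['color'],cv2.COLOR_BGR2HSV);H,s,v=cv2.split(hsv)
  for n,m in (('red',((H<5)|(H>174))&(s>150)),('yel',(H>22)&(H<33)&(s>120)&(v>110))):
    P=pts(f,m);Q=np.c_[(P[:,:2]-C)@J.T,P[:,2]];Q=Q[(abs(Q[:,1])<.055)&(Q[:,2]>.115)&(Q[:,0]>.15)&(Q[:,0]<.3)&(Q[:,2]<.15)]
    if len(Q): print(c,n,len(Q),*[np.percentile(Q,q,axis=0).round(4) for q in(5,50,95)],"mean",Q.mean(0).round(4))
E
python3 pm.py
```

```text
t 12.08 jig mm [100.7  -0.5 126.5] y_t angle 8.18 z [ 0.002 -0.    -1.   ] F [-5.  -0.6  6.2] w 0.179 g 60.2 q [ 0.02  0.04  1.81 -0.    1.29 -0.12]
top yel 8 [ 0.244  -0.0036  0.1258] [0.2466 0.0015 0.1379] [0.2489 0.0106 0.1411] mean [0.2466 0.0028 0.1363]
side red 28 [0.1893 0.0168 0.1279] [0.1931 0.0327 0.1354] [0.1975 0.0467 0.1377] mean [0.1932 0.033  0.1344]
side yel 1 [0.2455 0.0054 0.1376] [0.2455 0.0054 0.1376] [0.2455 0.0054 0.1376] mean [0.2455 0.0054 0.1376]
```

Call:
jog_arm --moves '[[[0,0,-0.53,0,0,0,0],[0,0,-0.53,0,0,0,0],[0,0,-0.53,0,0,0,0],[0,0,-0.53,0,0,0,0],[0,0,-0.53,0,0,0,0],[0,0,-0.53,0,0,0,0],[0,0,-0.53,0,0,0,0],[0,0,-0.53,0,0,0,0],[0,0,-0.53,0,0,0,0],[0,0,-0.53,0,0,0,0],[0,0,0,0,0,0,0],[0,0,0,0,0,0,0],[0,0,0,0,0,0,0],[0,0,0,0,0,0,0]]]'

```text
time: 13.35
tool_pos: [0.5241, 0.0797, 0.1266]
tool_rot: [0.003, 0.655, 0.756, 0.003]
contact_force: [7.6, 0.5, 2.5]
gripper_width: 0.18
grasp_force: 59.5
```

```bash
python3 pm.py; cd pics; python3 -c "
import cv2,glob
a=cv2.imread(sorted(glob.glob('side_1[3-9]*'))[-1])[150:310,160:340];b=cv2.imread(sorted(glob.glob('top_1[3-9]*'))[-1])[130:250,180:290]
cv2.imwrite('e.png',cv2.hconcat([cv2.resize(a,(430,382),interpolation=3),cv2.resize(b,(350,382),interpolation=3)]))"
```

```text
t 13.35 jig mm [ 49.8  -0.6 126.6] y_t angle 8.17 z [ 0.008  0.001 -1.   ] F [7.6 0.5 2.5] w 0.18 g 59.5 q [ 0.01 -0.09  1.93  0.    1.29 -0.13]
top red 28 [0.1889 0.0177 0.1299] [0.1929 0.0291 0.135 ] [0.1975 0.0407 0.1376] mean [0.193  0.0292 0.1344]
top yel 7 [ 0.1943 -0.0026  0.1348] [0.1954 0.0009 0.1363] [0.1978 0.0096 0.1379] mean [0.1959 0.0026 0.1365]
side red 26 [0.1893 0.018  0.1289] [0.1931 0.0325 0.1357] [0.1983 0.0455 0.1378] mean [0.1935 0.033  0.1348]
```

View pics/e.png

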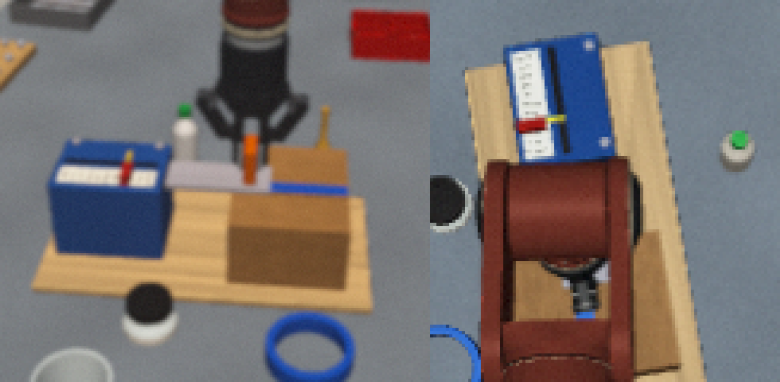

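Call:
jog_arm --moves '[[[0,0,-0.13,0,0,0,0],[0,0,-0.13,0,0,0,0],[0,0,0,0,0,0,0],[0,0,0,0,0,0,0],[0,0,0,0,0,0,0],[0,0,0,0,0,0,0],[0,0,0,0,0,0,0],[0,0,0,0,0,0,0],[0,0,0,0,0,0,0],[0,0,0,0,0,0,0],[0,0,0,0,0,0,0],[0,0,0,0,0,0,0]]]'

```text
time: 14.45
tool_pos: [0.5217, 0.0793, 0.1266]
tool_rot: [0.003, 0.655, 0.756, 0.003]
contact_force: [6.9, 1.5, 3.1]
gripper_width: 0.178
grasp_force: 59.6
```

```bash
python3 pm.py; python3 -c "
from h import *
f=grab_frame('side')
P=pts(f,np.ones((384,512),bool)); Q=np.c_[(P[:,:2]-C)@J.T,P[:,2]]
for y in (-60,-40,10,16,28,40,60,70):
    w=(Q[:,0]>-.066)&(Q[:,0]<-.0)&(abs(Q[:,1]*1e3-y)<4)&(Q[:,2]<.13)
    print(y,w.sum(),np.percentile(Q[w,2],[10,50,90]).round(4) if w.sum() else '')
rep()"
```

```text
t 14.45 jig mm [ 47.3  -0.6 126.6] y_t angle 8.17 z [ 0.008  0.001 -1.   ] F [6.9 1.5 3.1] w 0.178 g 59.6 q [ 0.01 -0.1   1.94  0.    1.29 -0.13]
top red 28 [0.189  0.0175 0.128 ] [0.1929 0.0292 0.1347] [0.1976 0.0408 0.1399] mean [0.1929 0.0292 0.135 ]
top yel 8 [ 0.1921 -0.0021  0.1307] [0.1924 0.0028 0.1363] [0.1951 0.0098 0.1403] mean [0.193  0.0032 0.1359]
side red 26 [0.1896 0.0201 0.1291] [0.1931 0.0311 0.1353] [0.1978 0.0458 0.137 ] mean [0.1933 0.0335 0.1346]
-60 32 [0.104  0.1049 0.1069]
-40 31 [0.1035 0.1051 0.1066]
10 38 [0.1041 0.1059 0.1073]
16 65 [0.101  0.1046 0.107 ]
28 35 [0.0991 0.1012 0.1024]
40 43 [0.0997 0.1014 0.1029]
60 45 [0.0998 0.1012 0.1025]
70 46 [0.1001 0.1013 0.1022]
t 14.6 jig mm [ 47.4  -0.6 126.6] y_t angle 8.17 z [ 0.008  0.001 -1.   ] F [7.3 1.9 1.5] w 0.183 g 59.6 q [ 0.01 -0.1   1.94  0.    1.29 -0.13]
```

Pointer and mark are level at x = 193 mm, both flaps lie flat, and the grip is firm, so I'm handing in.

```bash
python3 -c "
from plant import *
print(job_done())"
```

```text
the job is handed in; nothing more can be done
None
```

The job is handed in (result not reported): both flaps measured flat, the gripper is still holding the orange handle, the pointer measured within about 1 mm of the red mark, and the tool touched nothing but the flaps and handle.

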